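# Turn the print leaf over on the auction preview table

### The job

On the preview table stand two hinged display stands. Turn over the leaf that shows the round plaque: push it with the fingertips by its lip and back, steadily and without pinching it, over its spine until it lies flat, face down, on the other half of its stand, then take the hand away. Leave the other stand's leaf and everything else on the table as they are.

Things in the scene. Friction and masses are not known exactly. Their poses are not given: they have to be found in the camera images.
- round_base: low grey plinth of the display stand whose leaf shows a round dark plaque, 130 mm (its x, along the spine) x 224 mm (its y) x 50 mm high, fixed to the table, turned a little; origin at the centre of its underside. The spine is a steel rod along its x axis across the middle of its top, with a 14 mm knuckle at each end. The leaf lies over the -y half of the top (robot's right) at the start; the +y half is bare
- round_hinge (a point): point on the hinge axis (57 mm above the table), at the middle of the spine; its x axis runs along the spine, its axes are those of the plinth
- round_leaf (a joint): angle (rad) of the leaf shows a round dark plaque: 0 = flat on the plinth's -y half, face up; pi/2 = upright over the spine; 3.14 = turned over, flat on the +y half. Starts between 0 and 0.25. The hinge is stiff (about 0.13 N m of friction): the leaf stays at any angle it is left at and does not fall. It weighs about 0.1 kg
- round_edge (a point): middle of the leaf's free edge, 146 mm from the hinge axis, in the hinge plane, on the outside of the lip; moves with the leaf. The leaf is 112 mm wide along the spine, 12 mm thick (6 mm either side of the hinge plane) and overhangs the plinth by 34 mm. At the free edge a lip, 112 mm wide, 6 mm thick, stands square from the face to 34 mm above the hinge plane; turned over, it hangs clear of the plinth
- bar_base: low grey plinth of the display stand whose leaf shows an oblong dark plaque, 130 mm (its x, along the spine) x 224 mm (its y) x 50 mm high, fixed to the table, turned a little; origin at the centre of its underside. The spine is a steel rod along its x axis across the middle of its top, with a 14 mm knuckle at each end. The leaf lies over the -y half of the top (robot's right) at the start; the +y half is bare
- bar_hinge (a point): point on the hinge axis (57 mm above the table), at the middle of the spine; its x axis runs along the spine, its axes are those of the plinth
- bar_leaf (a joint): angle (rad) of the leaf shows an oblong dark plaque: 0 = flat on the plinth's -y half, face up; pi/2 = upright over the spine; 3.14 = turned over, flat on the +y half. Starts between 0 and 0.25. The hinge is stiff (about 0.13 N m of friction): the leaf stays at any angle it is left at and does not fall. It weighs about 0.1 kg
- bar_edge (a point): middle of the leaf's free edge, 146 mm from the hinge axis, in the hinge plane, on the outside of the lip; moves with the leaf. The leaf is 112 mm wide along the spine, 12 mm thick (6 mm either side of the hinge plane) and overhangs the plinth by 34 mm. At the free edge a lip, 112 mm wide, 6 mm thick, stands square from the face to 34 mm above the hinge plane; turned over, it hangs clear of the plinth
- round_mid (a point): centre of the leaf with the round plaque, in the hinge plane, 75 mm from the hinge axis; turns with the leaf: -y points along the leaf to the free edge, z out of the face (up at angle 0). To turn it, push the lip's outside, high up, towards the spine; from about 0.4 rad push the free edge from underneath. Pressing front (or inside of the lip) and back at once is pinching
- tin: small closed steel tin, 28 mm across, 42 mm high, standing between the two display stands; loose, not part of the job; origin at the centre of its underside
- screwdriver: loose screwdriver, 200 mm long, lying between the robot and the stands; not part of the job
- wrench: loose wrench, 180 mm long, lying between the robot and the stands; not part of the job
- jar: amber glass jar, 64 mm across, 85 mm high, beyond the stands; loose, not part of the job; origin at the centre of its underside
- mug: white mug, 76 mm across, 85 mm high, beyond the stands; loose, not part of the job; origin at the centre of its underside
- roll: cardboard ring, 90 mm across, 30 mm high, beyond the stands; loose, not part of the job; origin at the centre of its underside
- woodbox: small wooden box, 70 x 100 x 50 mm high, beyond the stands; loose, not part of the job; origin at the centre of its underside

How it is judged:
On the way, in this order (a step that is already met when the one before it is completed fails the run):
1. the leaf with the round plaque has been turned up past upright (value of joint round_leaf between 1.6 and 3 rad).
2. it lies flat on the other half (value of joint round_leaf above 3.07 rad and velocity of joint round_leaf between -0.05 and 0.05 rad/s), for 0.2 s.
At the end, for the whole second after the job is handed in: the leaf with the round plaque lies turned over, flat to within 0.07 rad (about 10 mm at its free edge) and at rest; the other leaf's edge and every loose thing are within 20 mm of where they started (all of step 2 and not (distance of bar_edge from where it was at the start of the episode above 0.02 m) and not (distance of any of tin, screwdriver, wrench, jar, mug, roll, woodbox from where it was at the start of the episode above 0.02 m)); the robot touches nothing.
It fails at once if the other leaf was moved (its edge by more than 20 mm) (distance of bar_edge from where it was at the start of the episode above 0.02 m).
It fails at once if a loose bystander was shifted or lifted by more than 20 mm (distance of any of tin, screwdriver, wrench, jar, mug, roll, woodbox from where it was at the start of the episode above 0.02 m).
It fails at once if the leaf was pinched: fingers press its face and its back at once ((contact force between the fingers and round_leaf_c0 above 1.5 N or contact force between the fingers and round_leaf_c1 above 1.5 N) and (contact force between the fingers and round_leaf_c2 above 1.5 N or contact force between the fingers and round_leaf_c3 above 1.5 N)).
It fails at once if the leaf was flung (faster than 5 rad/s) (velocity of joint round_leaf above 5 rad/s).
It also fails if it takes over 48 s, if anything falls off the work surface, if the arm or the gripper's body presses on something with over 40 N, if the wrist force passes 120 N, or if a joint passes its speed limit or range.

### The arm

A 7-joint arm with a two-finger parallel gripper is mounted at the origin on the work surface. World frame = base frame: x ahead of the robot, y to its left, z up, the work surface at z = 0. Lengths are in m, angles in rad, forces in N, time in s.
With the tool pointing down it reaches from about 0.425 to 1.025 m from the base axis. Payload 3.6 kg.
Tool frame: the origin (TCP) lies midway between the tips of the shut fingers; the grasp point (between the pads) lies 19 mm behind it; y points along the fingers, z is the direction in which the jaws open and shut, and the axes are right-handed (so a half turn about y gives the same grasp; the last joint's range is limited). The gripper opens to 85 mm and grips with 20 to 120 N. Pads are 22 mm wide; open, the fingers measure 114 mm over their backs; the gripper's body (76 mm by 85 mm) begins 54 mm behind the grasp point. The pads swing forward as they close: fully open they stand 13 mm farther back than shut.
Start: joints at [1.121, 0.591, 0.048, 1.609, -0.033, 0.943, -0.034], TCP at [0.253, -0.68, 0.231] pointing down, gripper open.
Joint ranges: [-2.69, 2.69], [-0.47, 2.24], [-1.27, 1.36], [0.19, 2.51], [-1.53, 4.68], [0.08, 2.07], [-3.09, 3.09]. Speed limits (rad/s): [2.57, 2.57, 3.14, 3.14, 3.14, 3.14, 3.14].

### API

Orientations are given as a rotation vector (axis times angle).
In Python, from station import manip gives the robot as it stands. The module is installed in compiled form; this text tells all that it offers.
- The arm moves only by the tool move_arm, never from a script. Its arguments are lists of equal length, an entry for each row: "delta_pos": the shift along the tool's x, y, z each as a share of 25 cm, from -1 to 1, a list of three; "rotation": the turn, a rotation vector about the tool's x, y, z each as a share of 45 degrees, from -1 to 1, a list of three; "fingers": the opening, from 0 (shut) to 1 (fully open). A call has 1 to 10 rows; each row is the pose to reach, as a shift and turn from the pose commanded when the call began, along the tool's axes at that moment; what a row does not reach only later rows make up. A row lasts 1/12 s, in which the tool goes at most 41.7 mm and 7.16 degrees, less where a joint would pass 70% of its speed; a pose out of reach is approached as far as the arm can. A call with a number of a shift or a turn outside -1 to 1 is refused whole. A call with a gripper value outside its range is refused whole. The fingers move at their own pace and stop on an object; "newtons" is the grip in N (left out, the last holds). Time passes only in rows, so rows that repeat a pose let the fingers close. It gives the time, the measured TCP pose, the force and the opening at its end, in the units of the state.
- manip.get_obs(): the state, without advancing time (a new reading comes with each control period).
- manip.read_camera(name): name is "scene" or "top"; returns the picture (420x560x3 uint8, blue, green, red); there is no depth.
- manip.camera_params(name): a dict with "vfov" (degrees; the focal length in pixels is half the picture's height over the tangent of half this angle, whatever the lens; pixels are square), "cx", "cy" (the principal point, pixels), "rvec" (rotation vector, rad) and "tvec" (3), from world to camera coordinates, as OpenCV has them. Camera axes: x right, y down, z forward; pixel columns grow to the right and rows downward; lengths in m; the calibration is good to about 2 mm. A picture is of the moment at which its call begins. camera_params takes no time and is no camera call.
- manip.job_done(): hands the job in, once; it reports no verdict.
The state is a dict: "clock": time; "joints": joint angles; "joint_velocities": joint speeds; "tau": joint torques, N m; "ee_pos": TCP position; "orientation": TCP orientation; "wrist_force": force on the tool from outside, world axes, zero at the start; "moment": the same for the moment, N m; "finger_gap": finger opening in m.
Only numpy, scipy, OpenCV 4.12 (cv2) and the standard library are available. Lean on these libraries where they do the work, as an engineer would, in place of code of your own. Each camera call takes 0.05 s, during which the arm holds its last target. There are 200 camera calls.

## Working session

There is one attempt and no reset: what is moved stays moved. The work goes in short steps, Python scripts to look and compute and a tool call to move; the robot and the scene stay as the last step left them, time stands still between calls to the robot, and variables do not carry over. Pictures are saved under pics/ and viewed, about 8 in all and at most 12, crops included, and the job is handed in when it is done.

Besides the shell and the picture viewer there is one more tool, called after ">>>" as a command line: name --argument value ..., lists and objects as JSON in quotes. move_arm: Moves the arm, as the interface text tells. Shift numbers are shares of 25 cm and turn numbers shares of 45 degrees, none past 1 either way. Its arguments: {"type":"object","properties":{"delta_pos":{"type":"array"},"rotation":{"type":"array"},"fingers":{"type":"array"},"newtons":{"type":"number"}},"required":["delta_pos","rotation","fingers"]}

```bash
mkdir -p pics; cat > h.py <<'E'
import numpy as np, cv2
from scipy.spatial.transform import Rotation as R
from station import manip
def cam(n):
    p=manip.camera_params(n); f=210/np.tan(np.radians(p['vfov'])/2)
    Rm=R.from_rotvec(np.ravel(p['rvec'])).as_matrix(); t=np.ravel(p['tvec']); return p,f,Rm,t
def ray(n,u,v):
    p,f,Rm,t=cam(n); d=Rm.T@np.array([(u-p['cx'])/f,(v-p['cy'])/f,1]); return -Rm.T@t,d
def onz(n,u,v,z):
    o,d=ray(n,u,v); return o+d*(z-o[2])/d[2]
def proj(n,X):
    p,f,Rm,t=cam(n); c=Rm@np.asarray(X)+t; return f*c[0]/c[2]+p['cx'],f*c[1]/c[2]+p['cy']
def tool(s,target,rot=None):
    Rm=R.from_rotvec(s['orientation']).as_matrix(); return Rm.T@(np.asarray(target)-s['ee_pos'])/0.25
E
python3 - <<'E'
from h import *
s=manip.get_obs(); print(s)
print(R.from_rotvec(s['orientation']).as_matrix().round(3))
for n in('top','scene'):
    im=manip.read_camera(n); cv2.imwrite(f'pics/{n}0.png',im); print(n,manip.camera_params(n), ray(n,280,210))
E
```

```text
{'clock': 0.0, 'joints': array([ 1.12149984,  0.59212264,  0.04828114,  1.60979941, -0.03330542,
        0.94268491, -0.03371451]), 'joint_velocities': array([ 2.75002304e-04, -4.66681568e-04,  1.07851735e-03, -4.03602925e-05,
        1.07276359e-03,  1.82693211e-04, -1.04030391e-03]), 'tau': array([ 7.54052326e-04, -5.48692560e+01,  1.54688727e+00, -1.98123854e+01,
        9.44862346e-03,  8.79603554e-03, -2.85663994e-06]), 'ee_pos': array([ 0.25228282, -0.67882786,  0.23014649]), 'orientation': array([-0.36520249,  2.03006759, -2.02563215]), 'wrist_force': array([ 0.23392719,  0.22081715, -0.3984395 ]), 'moment': array([-0.04632921, -0.00804995,  0.05815368]), 'finger_gap': 0.08528627423693538}
[[-0.937 -0.001  0.348]
 [-0.348  0.002 -0.937]
 [ 0.    -1.    -0.002]]
top {'vfov': 57.873623980789546, 'cx': 276.97708080683816, 'cy': 212.70362126587094, 'rvec': array([ 2.14660531, -2.13968174,  0.14374915]), 'tvec': array([-0.03795758,  0.58468136,  0.85294763])} (array([ 0.45743167, -0.04425845,  0.92715165]), array([ 0.14944759,  0.00121481, -0.98882655]))
scene {'vfov': 44.383335340406425, 'cx': 274.4372788111667, 'cy': 209.13895722653032, 'rvec': array([ 2.09866496,  0.81333893, -0.42927771]), 'tvec': array([-0.36569232, -0.17009347,  1.44978194])} (array([ 1.13537835, -0.66564636,  0.72963091]), array([-0.5429673 ,  0.58448739, -0.60305933]))
```

View pics/top0.png

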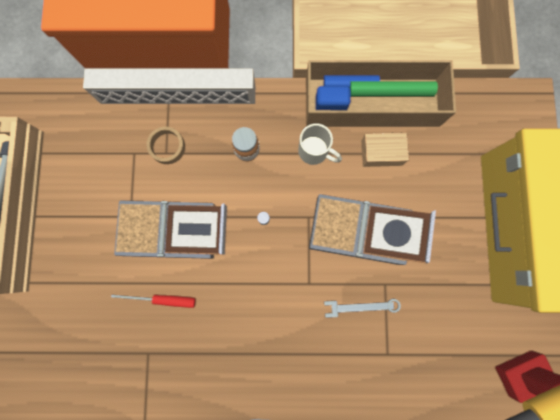

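View pics/scene0.png

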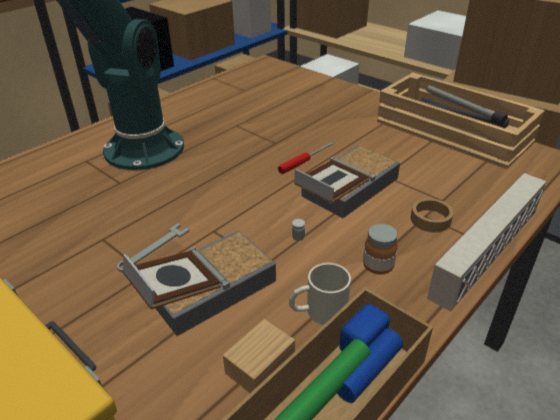

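The top view shows the round stand at about (363,232): spine from (368,203) to (360,259), lip at (430,236). The bar stand is at (172,230), the tin at (263,218), and a yellow toolbox right of column 485. I'll crop in closer for the corners.

```bash
python3 - <<'E'
from h import *
a=cv2.imread('pics/top0.png')[180:280,295:525]
b=cv2.imread('pics/scene0.png')[215:330,110:290]
a=cv2.resize(a,None,fx=3.4,fy=3.4,interpolation=cv2.INTER_CUBIC)
b=cv2.resize(b,None,fx=2.2,fy=2.2,interpolation=cv2.INTER_CUBIC)
c=np.zeros((a.shape[0]+b.shape[0],790,3),np.uint8); c[:a.shape[0],:a.shape[1]]=a[:,:790]; c[a.shape[0]:,:b.shape[1]]=b
cv2.imwrite('pics/crop.png',c); print(c.shape,a.shape)
E
```

```text
(593, 790, 3) (340, 782, 3)
```

View pics/crop.png

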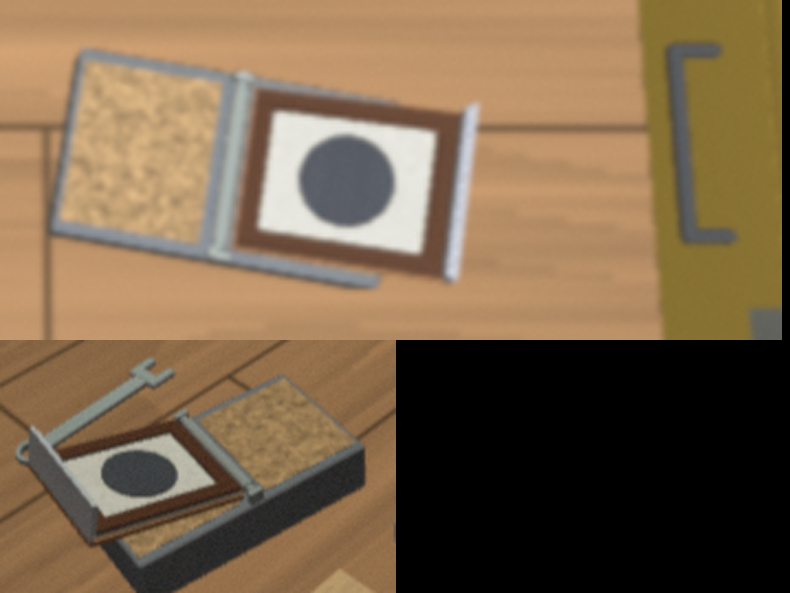

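```bash
python3 - <<'E'
from h import *
sp=[onz('top',366.5,202.1,.061),onz('top',359.7,255,.061)]
c=[onz('top',318.5,195.3,.05),onz('top',310.3,248.5,.05)]
print('spine',sp,np.linalg.norm(sp[0]-sp[1])); print('corner',c,np.linalg.norm(c[0]-c[1]))
d=(sp[0]-sp[1])[:2]; d2=(c[0]-c[1])[:2]; print(np.degrees(np.arctan2(d[1],d[0])),np.degrees(np.arctan2(d2[1],d2[0])))
def tri(a,b):
    o1,d1=ray('top',*a);o2,d2=ray('scene',*b)
    k=np.linalg.lstsq(np.c_[d1,-d2],o2-o1,rcond=None)[0]; p,q=o1+k[0]*d1,o2+k[1]*d2; return (p+q)/2,np.linalg.norm(p-q)
L=[tri((435.3,210.6),(154,292.3)),tri((428.8,262),(124.5,255.9))]; print(L)
print('spine tri',tri((366.5,202.1),(110+255/2.2,215+153/2.2)),tri((359.7,255),(110+183/2.2,215+75/2.2)))
h=(sp[0]+sp[1])/2; m=(L[0][0]+L[1][0])/2; y=np.array([-d[1],d[0]])/np.linalg.norm(d)
r=-(m-h)[:2]@y; z=m[2]-.057; print('hinge',h,'lip r,z',r,z,'theta',np.arctan2(z,r)-np.arctan2(.034,.146), np.hypot(r,z),np.hypot(.034,.146))
for z in(.0,.15,.25): print('toolbox',onz('top',485,155,z),onz('top',490,300,z))
print('tin',onz('top',263,218,.042))
E
```

```text
spine [array([ 0.60728831, -0.24281228,  0.061     ]), array([ 0.48579437, -0.22385321,  0.061     ])] 0.12296431663878858
corner [array([ 0.62511268, -0.1334178 ,  0.05      ]), array([ 0.50061767, -0.11311769,  0.05      ])] 0.12613922123841267
-8.86944443174202 -9.261123991976605
[(array([ 0.58001021, -0.37533675,  0.11827565]), np.float64(0.002631277481417109)), (array([ 0.46986101, -0.3563817 ,  0.11892923]), np.float64(0.00028585728346513427))]
spine tri (array([ 0.60766507, -0.24446229,  0.05614265]), np.float64(0.001415801452243004)) (array([ 0.48685935, -0.22346271,  0.05740262]), np.float64(0.0029315317636085594))
hinge [ 0.54654134 -0.23333274  0.061     ] lip r,z 0.13427300181582172 0.06160244065622394 theta 0.20133663600313026 0.14772981998037923 0.14990663761154807
toolbox [ 0.73841677 -0.55704868  0.        ] [ 0.38257321 -0.54262495  0.        ]
toolbox [ 0.69295736 -0.47408648  0.15      ] [ 0.39468425 -0.46199632  0.15      ]
toolbox [ 0.66265109 -0.41877836  0.25      ] [ 0.40275827 -0.40824389  0.25      ]
tin [ 0.572092   -0.00326608  0.042     ]
```

Measured: hinge at (0.547,-0.233), yaw -9°, leaf at 0.20 rad; the lip radius is within 2 mm of nominal. My plan is to keep the fingers shut, turn the tool x towards -v and tilt the fingertips in under the free edge, then follow the arc.

```bash
cat >> h.py <<'E'
yw=np.radians(-9); U=np.array([np.cos(yw),np.sin(yw),0]); V=np.array([-np.sin(yw),np.cos(yw),0]); Z=np.array([0,0,1.])
H=np.array([.5465,-.2335,.057])
def W(r,z): return H-r*V+z*Z
def go(r,z,al):   # print move to stand coords (z rel. hinge), alpha deg
    s=manip.get_obs(); Rc=R.from_rotvec(s['orientation']); a=np.radians(al)
    d=np.cos(a)*V-np.sin(a)*Z; Rt=R.from_matrix(np.c_[np.cross(d,U),d,U])
    print('to',W(r,z).round(3),'dpos',(Rc.inv().apply(W(r,z)-s['ee_pos'])/.25).round(3),'rot',((Rc.inv()*Rt).as_rotvec()/(np.pi/4)).round(3))
def arc(th,al,e,push=0.002,hf=.011):   # th deg: leaf angle to reach
    t=np.radians(th);a=np.radians(al);n=np.array([-np.sin(a),np.cos(a)]);d=np.array([-np.cos(a),-np.sin(a)])
    b=.006*np.array([np.sin(t),-np.cos(t)]); c=np.array([np.cos(t),np.sin(t)])
    if al>=th: p=.146*c+b+e*d-hf*n+push*n
    else: p=(.146-e)*c+b-hf*n-push*np.array([np.sin(t),-np.cos(t)])
    print('th',th,'al',al,'rz',p.round(4)); go(*p,al)
def st():
    s=manip.get_obs(); q=s['ee_pos']-H; m=R.from_rotvec(s['orientation']).as_matrix()
    print('t',round(s['clock'],2),'r,z,u',(-q@V).round(4),q[2].round(4),(q@U).round(4),'al',np.degrees(np.arctan2(-m[2,1],m[:,1]@V)).round(1),'F',s['wrist_force'].round(1),'j',s['joints'].round(2),'gap',round(s['finger_gap'],3))
E
python3 - <<'E'
from h import *
go(.20,.27,90)
E
```

```text
to [ 0.515 -0.431  0.327] dpos [-1.331 -0.386 -0.564] rot [ 2.000e-03 -1.347e+00 -1.000e-03]
```

>>> move_arm --delta_pos '[[0,-0.4,0],[0,-0.4,0],[0,-0.4,0],[-0.3,-0.4,-0.1],[-0.5,-0.4,-0.2],[-0.65,-0.4,-0.28],[-0.65,-0.4,-0.28],[-0.65,-0.4,-0.28]]' --rotation '[[0,0,0],[0,0,0],[0,-0.15,0],[0,-0.3,0],[0,-0.45,0],[0,-0.6,0],[0,-0.7,0],[0,-0.7,0]]' --fingers '[0,0,0,0,0,0,0,0]' --newtons 40

```text
clock: 0.77
ee_pos: [0.3882, -0.5495, 0.331]
orientation: [-0.82, 1.672, -1.666]
wrist_force: [2.2, 0.7, -0.2]
finger_gap: -0.0001
```

```bash
python3 - <<'E'
from h import *
st(); go(.22,.20,60)
E
```

```text
t 0.77 r,z,u 0.3369 0.274 -0.1069 al 89.6 F [ 2.2  0.7 -0.2] j [ 0.97  0.44 -0.12  1.63  0.05  1.08  0.19] gap -0.0
to [ 0.512 -0.451  0.257] dpos [-0.612  0.301  0.154] rot [-0.167 -0.614  0.644]
```

>>> move_arm --delta_pos '[[-0.1,0,0],[-0.2,0,0.05],[-0.35,0,0.1],[-0.5,0,0.15],[-0.61,0.1,0.15],[-0.61,0.2,0.15],[-0.61,0.3,0.15],[-0.61,0.3,0.15],[-0.61,0.3,0.15],[-0.61,0.3,0.15]]' --rotation '[[-0.02,-0.07,0.07],[-0.04,-0.14,0.14],[-0.06,-0.22,0.22],[-0.08,-0.3,0.3],[-0.1,-0.38,0.38],[-0.12,-0.46,0.46],[-0.14,-0.54,0.55],[-0.17,-0.61,0.64],[-0.17,-0.61,0.64],[-0.17,-0.61,0.64]]' --fingers '[0,0,0,0,0,0,0,0,0,0]'

```text
clock: 1.6
ee_pos: [0.5032, -0.4617, 0.2546]
orientation: [-0.708, 1.507, -0.953]
wrist_force: [-0.3, 0.4, 0.2]
finger_gap: -0.0002
```

```bash
python3 - <<'E'
from h import *
st(); go(.17,.03,60);go(.1565,.002,60)
for n in('top','scene'):
    im=manip.read_camera(n); cv2.imwrite(f'pics/{n}1.png',im)
a=cv2.imread('pics/top1.png');b=cv2.imread('pics/scene1.png')
cv2.imwrite('pics/c1.png',np.hstack([cv2.resize(a[100:400,280:560],(400,430)),cv2.resize(b[130:420,20:290],(400,430))]))
E
```

```text
t 1.6 r,z,u 0.2322 0.1976 -0.007 al 60.5 F [-0.3  0.4  0.2] j [ 1.07  0.7  -0.37  1.47 -0.2   1.3   0.64] gap -0.0
to [ 0.52  -0.401  0.087] dpos [0.113 0.706 0.029] rot [-0.002 -0.028  0.011]
to [ 0.522 -0.388  0.059] dpos [0.121 0.83  0.029] rot [-0.002 -0.028  0.011]
```

View pics/c1.png

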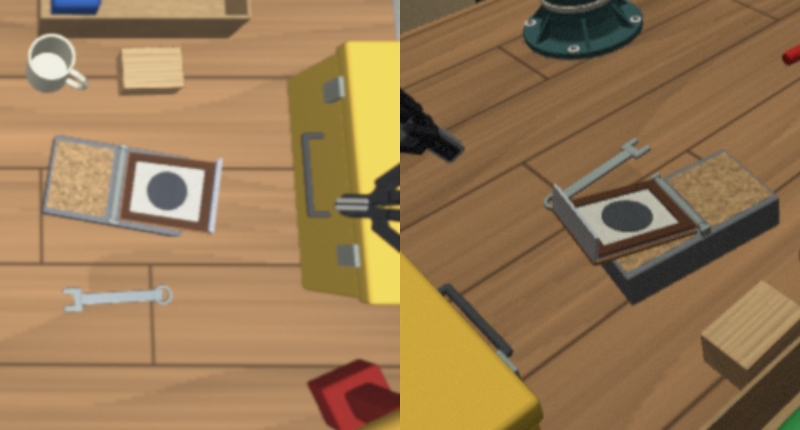

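Hand is clear of everything: the fingertips sit just over the toolbox edge at composite (345,205), with the leaf undisturbed at (165,190). Now I'll slide the tips in under the free edge.

>>> move_arm --delta_pos '[[0.12,0.1,0.03],[0.12,0.2,0.03],[0.12,0.3,0.03],[0.12,0.4,0.03],[0.12,0.5,0.03],[0.12,0.6,0.03],[0.12,0.7,0.03],[0.12,0.7,0.03]]' --rotation '[[0,-0.03,0.01],[0,-0.03,0.01],[0,-0.03,0.01],[0,-0.03,0.01],[0,-0.03,0.01],[0,-0.03,0.01],[0,-0.03,0.01],[0,-0.03,0.01]]' --fingers '[0,0,0,0,0,0,0,0]'

```text
clock: 2.37
ee_pos: [0.5202, -0.3966, 0.0878]
orientation: [-0.715, 1.486, -0.925]
wrist_force: [-0.2, 1.3, -0.5]
finger_gap: 0.0001
```

```bash
python3 - <<'E'
from h import *
st();go(.1575,.002,60)
E
```

```text
t 2.37 r,z,u 0.1652 0.0308 -0.0004 al 59.8 F [-0.2  1.3 -0.5] j [ 1.01  0.85 -0.38  1.65 -0.19  0.98  0.69] gap 0.0
to [ 0.522 -0.389  0.059] dpos [0.031 0.115 0.002] rot [ 0.006  0.011 -0.004]
```

>>> move_arm --delta_pos '[[0.03,0.04,0],[0.03,0.08,0],[0.03,0.12,0],[0.03,0.12,0],[0.03,0.12,0]]' --rotation '[[0,0,0],[0,0,0],[0,0,0],[0,0,0],[0,0,0]]' --fingers '[0,0,0,0,0]'

```text
clock: 2.78
ee_pos: [0.5221, -0.3939, 0.0595]
orientation: [-0.712, 1.484, -0.934]
wrist_force: [0.4, -0.0, -0.2]
finger_gap: 0.0003
```

```bash
python3 - <<'E'
from h import *
st();arc(12,60,.012,0);arc(25,62,.014)
for n in('top','scene'):
    im=manip.read_camera(n); cv2.imwrite(f'pics/{n}2.png',im)
a=cv2.imread('pics/top2.png');b=cv2.imread('pics/scene2.png')
cv2.imwrite('pics/c2.png',np.hstack([cv2.resize(a[170:310,300:500],(400,280)),cv2.resize(b[200:340,90:290],(400,280))]))
E
```

```text
t 2.78 r,z,u 0.1623 0.0025 0.001 al 60.0 F [ 0.4 -0.  -0.2] j [ 1.01  0.88 -0.38  1.66 -0.19  0.93  0.7 ] gap 0.0
th 12 al 60 rz [0.1476 0.0086]
to [ 0.523 -0.379  0.066] dpos [-0.063  0.008 -0.004] rot [-0.002  0.008  0.001]
th 25 al 62 rz [0.1362 0.0397]
to [ 0.525 -0.368  0.097] dpos [-0.165 -0.077 -0.003] rot [-0.002  0.007 -0.044]
```

View pics/c2.png

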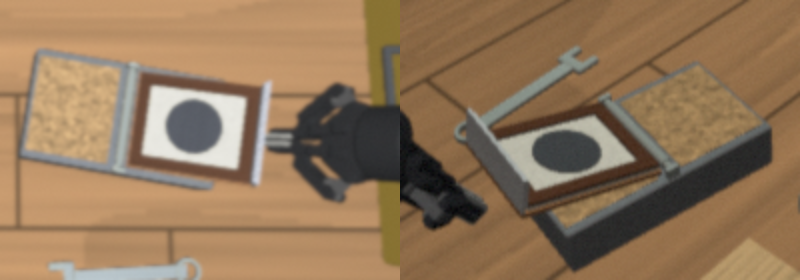

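The tips (top composite (270,140), scene (480,210)) are just outside and below the lip, with nothing disturbed. Next: make contact and start lifting.

>>> move_arm --delta_pos '[[-0.03,0,0],[-0.06,0,0],[-0.08,-0.02,0],[-0.11,-0.04,0],[-0.14,-0.06,0],[-0.165,-0.077,0],[-0.165,-0.077,0]]' --rotation '[[0,0,0],[0,0,0],[0,0,-0.01],[0,0,-0.02],[0,0,-0.03],[0,0,-0.04],[0,0,-0.04]]' --fingers '[0,0,0,0,0,0,0]'

```text
clock: 3.47
ee_pos: [0.5267, -0.3694, 0.0995]
orientation: [-0.74, 1.472, -0.962]
wrist_force: [-1.7, -3.6, 1.1]
finger_gap: -0.0001
```

```bash
python3 - <<'E'
from h import *
st();arc(25,62,.014);arc(45,68,.018)
E
```

```text
t 3.47 r,z,u 0.1374 0.0425 0.0017 al 62.1 F [-1.7 -3.6  1.1] j [ 0.97  0.8  -0.38  1.71 -0.19  0.92  0.65] gap -0.0
th 25 al 62 rz [0.1362 0.0397]
to [ 0.525 -0.368  0.097] dpos [ 0.001  0.012 -0.007] rot [-0.006  0.01   0.002]
th 45 al 68 rz [0.1091 0.0789]
to [ 0.529 -0.341  0.136] dpos [-0.168 -0.076 -0.005] rot [-0.006  0.009 -0.131]
```

>>> move_arm --delta_pos '[[-0.04,0,0],[-0.08,-0.01,0],[-0.11,-0.03,0],[-0.14,-0.05,0],[-0.168,-0.07,0],[-0.168,-0.07,0]]' --rotation '[[0,0,-0.03],[0,0,-0.05],[0,0,-0.08],[0,0,-0.1],[0,0,-0.13],[0,0,-0.13]]' --fingers '[0,0,0,0,0,0]'

```text
clock: 3.97
ee_pos: [0.5316, -0.3361, 0.1345]
orientation: [-0.821, 1.446, -1.032]
wrist_force: [-1.3, 0.4, 0.4]
finger_gap: -0.0001
```

```bash
python3 - <<'E'
from h import *
st();arc(45,68,.018);arc(65,76,.024)
for n in('top','scene'):
    im=manip.read_camera(n); cv2.imwrite(f'pics/{n}3.png',im)
a=cv2.imread('pics/top3.png');b=cv2.imread('pics/scene3.png')
cv2.imwrite('pics/c3.png',np.hstack([cv2.resize(a[170:310,300:500],(400,280)),cv2.resize(b[200:340,90:290],(400,280))]))
E
```

```text
t 3.97 r,z,u 0.1036 0.0775 0.0013 al 67.7 F [-1.3  0.4  0.4] j [ 0.89  0.7  -0.36  1.77 -0.16  0.87  0.56] gap -0.0
th 45 al 68 rz [0.1091 0.0789]
to [ 0.529 -0.341  0.136] dpos [ 0.018 -0.014 -0.005] rot [-0.003  0.014 -0.008]
th 65 al 76 rz [0.0701 0.1043]
to [ 0.536 -0.303  0.161] dpos [-0.165 -0.048 -0.003] rot [-0.004  0.013 -0.185]
```

View pics/c3.png

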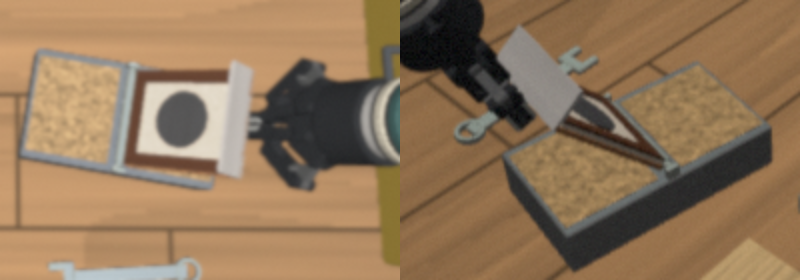

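The leaf is up at about 45° with the tips under its edge, and there's no face contact. I'll continue.

>>> move_arm --delta_pos '[[-0.04,0,0],[-0.07,-0.01,0],[-0.1,-0.02,0],[-0.14,-0.035,0],[-0.165,-0.048,0],[-0.165,-0.048,0]]' --rotation '[[0,0,-0.04],[0,0,-0.08],[0,0,-0.12],[0,0,-0.16],[0,0,-0.19],[0,0,-0.19]]' --fingers '[0,0,0,0,0,0]'

```text
clock: 4.57
ee_pos: [0.5359, -0.3037, 0.1596]
orientation: [-0.94, 1.403, -1.143]
wrist_force: [-0.2, -0.4, -0.1]
finger_gap: 0.0002
```

```bash
python3 - <<'E'
from h import *
st();arc(65,76,.024);arc(85,86,.03)
E
```

```text
t 4.57 r,z,u 0.071 0.1026 0.0006 al 76.2 F [-0.2 -0.4 -0.1] j [ 0.75  0.6  -0.29  1.85 -0.09  0.8   0.42] gap 0.0
th 65 al 76 rz [0.0701 0.1043]
to [ 0.536 -0.303  0.161] dpos [-0.005 -0.006 -0.002] rot [-0.003  0.011  0.004]
th 85 al 86 rz [0.0256 0.1144]
to [ 0.542 -0.259  0.171] dpos [-0.188 -0.002 -0.001] rot [-0.004  0.011 -0.218]
```

>>> move_arm --delta_pos '[[-0.04,0,0],[-0.08,0,0],[-0.12,0,0],[-0.16,0,0],[-0.19,0,0],[-0.19,0,0]]' --rotation '[[0,0,-0.05],[0,0,-0.1],[0,0,-0.14],[0,0,-0.18],[0,0,-0.22],[0,0,-0.22]]' --fingers '[0,0,0,0,0,0]'

```text
clock: 5.07
ee_pos: [0.5431, -0.2577, 0.1701]
orientation: [-1.078, 1.341, -1.27]
wrist_force: [-0.0, 1.1, 0.5]
finger_gap: 0.0002
```

```bash
python3 - <<'E'
from h import *
st();arc(85,86,.03);arc(105,92,.03)
E
```

```text
t 5.07 r,z,u 0.0245 0.1131 0.0004 al 86.1 F [-0.   1.1  0.5] j [ 0.54  0.52 -0.19  1.93  0.04  0.71  0.2 ] gap 0.0
th 85 al 86 rz [0.0256 0.1144]
to [ 0.542 -0.259  0.171] dpos [ 0.004 -0.005 -0.002] rot [-0.005  0.012  0.001]
th 105 al 92 rz [-0.0152  0.1135]
to [ 0.549 -0.219  0.17 ] dpos [-0.158  0.009 -0.   ] rot [-0.005  0.011 -0.132]
```

>>> move_arm --delta_pos '[[-0.04,0,0],[-0.08,0.005,0],[-0.12,0.01,0],[-0.16,0.01,0],[-0.16,0.01,0]]' --rotation '[[0,0,-0.04],[0,0,-0.08],[0,0,-0.11],[0,0,-0.13],[0,0,-0.13]]' --fingers '[0,0,0,0,0]'

```text
clock: 5.48
ee_pos: [0.5485, -0.2191, 0.1695]
orientation: [-1.159, 1.303, -1.344]
wrist_force: [-0.1, 0.6, -0.1]
finger_gap: 0.0002
```

```bash
python3 - <<'E'
from h import *
st();arc(105,92,.03);arc(125,94,.03)
for n in('top','scene'):
    im=manip.read_camera(n); cv2.imwrite(f'pics/{n}4.png',im)
a=cv2.imread('pics/top4.png');b=cv2.imread('pics/scene4.png')
cv2.imwrite('pics/c4.png',np.hstack([cv2.resize(a[170:310,270:470],(400,280)),cv2.resize(b[160:340,90:330],(400,300))[:280]]))
E
```

```text
t 5.48 r,z,u -0.0146 0.1125 -0.0003 al 91.9 F [-0.1  0.6 -0.1] j [ 0.36  0.5  -0.11  1.97  0.13  0.67  0.02] gap 0.0
th 105 al 92 rz [-0.0152  0.1135]
to [ 0.549 -0.219  0.17 ] dpos [-0.002 -0.004  0.001] rot [-0.004  0.009 -0.003]
th 125 al 94 rz [-0.0523  0.0981]
to [ 0.555 -0.182  0.155] dpos [-0.153  0.053  0.002] rot [-0.004  0.009 -0.047]
```

View pics/c4.png

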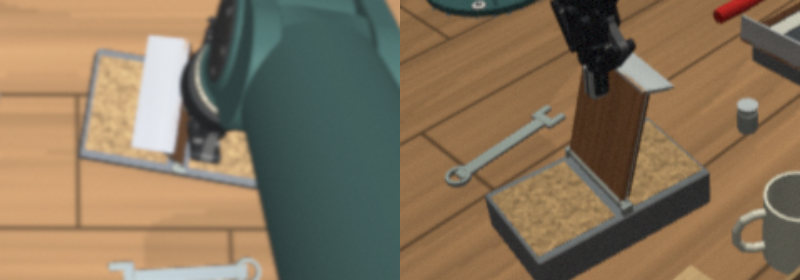

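The leaf is past upright at about 105°, with the fingertips on the upper part of its back. I'll continue down the far side.

>>> move_arm --delta_pos '[[-0.04,0.01,0],[-0.08,0.02,0],[-0.12,0.037,0],[-0.155,0.055,0],[-0.155,0.055,0]]' --rotation '[[0,0,-0.01],[0,0,-0.02],[0,0,-0.04],[0,0,-0.05],[0,0,-0.05]]' --fingers '[0,0,0,0,0]'

```text
clock: 6.0
ee_pos: [0.5539, -0.1828, 0.1541]
orientation: [-1.189, 1.287, -1.374]
wrist_force: [0.3, 0.6, -0.3]
finger_gap: 0.0002
```

```bash
python3 - <<'E'
from h import *
st();arc(125,94,.03);arc(145,94,.03)
E
```

```text
t 6.0 r,z,u -0.0512 0.0971 -0.0006 al 94.2 F [ 0.3  0.6 -0.3] j [ 0.25  0.51 -0.07  2.    0.18  0.63 -0.1 ] gap 0.0
th 125 al 94 rz [-0.0523  0.0981]
to [ 0.555 -0.182  0.155] dpos [-0.004 -0.004  0.002] rot [-0.004  0.006  0.004]
th 145 al 94 rz [-0.0818  0.0706]
to [ 0.559 -0.153  0.128] dpos [-0.13   0.097  0.003] rot [-0.004  0.006  0.004]
```

>>> move_arm --delta_pos '[[-0.04,0.02,0],[-0.07,0.045,0],[-0.1,0.07,0],[-0.13,0.1,0],[-0.13,0.1,0]]' --rotation '[[0,0,0],[0,0,0],[0,0,0],[0,0,0],[0,0,0]]' --fingers '[0,0,0,0,0]'

```text
clock: 6.42
ee_pos: [0.5581, -0.151, 0.1259]
orientation: [-1.191, 1.287, -1.372]
wrist_force: [-0.0, 0.7, -0.8]
finger_gap: -0.0001
```

```bash
python3 - <<'E'
from h import *
st();arc(145,94,.03);arc(165,94,.03)
E
```

```text
t 6.42 r,z,u -0.0833 0.0689 -0.0014 al 94.2 F [-0.   0.7 -0.8] j [ 0.19  0.55 -0.06  2.03  0.19  0.57 -0.17] gap -0.0
th 145 al 94 rz [-0.0818  0.0706]
to [ 0.559 -0.153  0.128] dpos [ 0.007 -0.006  0.006] rot [-0.002  0.008  0.004]
th 165 al 94 rz [-0.1     0.0347]
to [ 0.562 -0.135  0.092] dpos [-0.077  0.132  0.006] rot [-0.002  0.008  0.004]
```

>>> move_arm --delta_pos '[[-0.025,0.03,0],[-0.045,0.06,0],[-0.06,0.095,0],[-0.075,0.132,0],[-0.075,0.132,0]]' --rotation '[[0,0,0],[0,0,0],[0,0,0],[0,0,0],[0,0,0]]' --fingers '[0,0,0,0,0]'

```text
clock: 6.83
ee_pos: [0.5603, -0.1358, 0.0913]
orientation: [-1.192, 1.288, -1.373]
wrist_force: [-1.4, 0.3, -0.1]
finger_gap: 0.0
```

```bash
python3 - <<'E'
from h import *
st();arc(165,94,.03);arc(180,94,.03,0)
E
```

```text
t 6.83 r,z,u -0.0986 0.0343 -0.0016 al 94.2 F [-1.4  0.3 -0.1] j [ 0.15  0.6  -0.04  2.05  0.2   0.5  -0.21] gap 0.0
th 165 al 94 rz [-0.1     0.0347]
to [ 0.562 -0.135  0.092] dpos [-0.005 -0.002  0.007] rot [-0.002  0.007  0.005]
th 180 al 94 rz [-0.105   0.0068]
to [ 0.563 -0.13   0.064] dpos [-0.034  0.108  0.007] rot [-0.002  0.007  0.005]
```

Press down with a couple of mm over-travel.

>>> move_arm --delta_pos '[[-0.02,0.03,0],[-0.03,0.06,0],[-0.035,0.09,0],[-0.035,0.105,0],[-0.035,0.115,0],[-0.035,0.12,0],[-0.035,0.12,0]]' --rotation '[[0,0,0],[0,0,0],[0,0,0],[0,0,0],[0,0,0],[0,0,0],[0,0,0]]' --fingers '[0,0,0,0,0,0,0]'

```text
clock: 7.42
ee_pos: [0.5624, -0.1305, 0.0635]
orientation: [-1.189, 1.287, -1.376]
wrist_force: [-1.7, 1.1, 5.5]
finger_gap: -0.0001
```

```bash
python3 - <<'E'
from h import *
st()
E
```

```text
t 7.42 r,z,u -0.1042 0.0065 -0.0004 al 94.2 F [-1.7  1.1  5.5] j [ 0.13  0.65 -0.03  2.06  0.21  0.45 -0.24] gap -0.0
```

It's down: tip height 63.5 mm against 63.8 expected, with a 5.5 N reaction. I'll press a little more and hold, then lift away.

>>> move_arm --delta_pos '[[0,0.008,0],[0,0.015,0],[0,0.015,0],[0,0.015,0]]' --rotation '[[0,0,0],[0,0,0],[0,0,0],[0,0,0]]' --fingers '[0,0,0,0]'

```text
clock: 7.75
ee_pos: [0.5625, -0.1306, 0.0629]
orientation: [-1.189, 1.286, -1.377]
wrist_force: [-6.7, 4.2, 29.3]
finger_gap: -0.0002
```

>>> move_arm --delta_pos '[[0,-0.05,0],[0,-0.15,0],[0,-0.3,0],[0,-0.45,0],[0,-0.6,0],[0.3,-0.7,0],[0.5,-0.7,0],[0.7,-0.7,0],[0.7,-0.7,0],[0.7,-0.7,0]]' --rotation '[[0,0,0],[0,0,0],[0,0,0],[0,0,0],[0,0,0],[0,0,0],[0,0,0],[0,0,0],[0,0,0],[0,0,0]]' --fingers '[0,0,0,0,0,0,0,0,0,0]'

```text
clock: 8.58
ee_pos: [0.5344, -0.3004, 0.2483]
orientation: [-1.187, 1.29, -1.39]
wrist_force: [-0.5, -0.1, 1.0]
finger_gap: 0.0003
```

```bash
python3 - <<'E'
from h import *
st()
for n in('top','scene'):
    im=manip.read_camera(n); cv2.imwrite(f'pics/{n}5.png',im)
a=cv2.imread('pics/top5.png');b=cv2.imread('pics/scene5.png')
cv2.imwrite('pics/c5.png',np.vstack([cv2.resize(a[110:330,80:480],(480,264)),cv2.resize(b[130:360,90:450],(480,307))]))
E
```

```text
t 8.58 r,z,u 0.068 0.1913 -0.0015 al 94.6 F [-0.5 -0.1  1. ] j [ 0.44  0.42 -0.05  1.88  0.13  0.83  0.14] gap 0.0
```

View pics/c5.png

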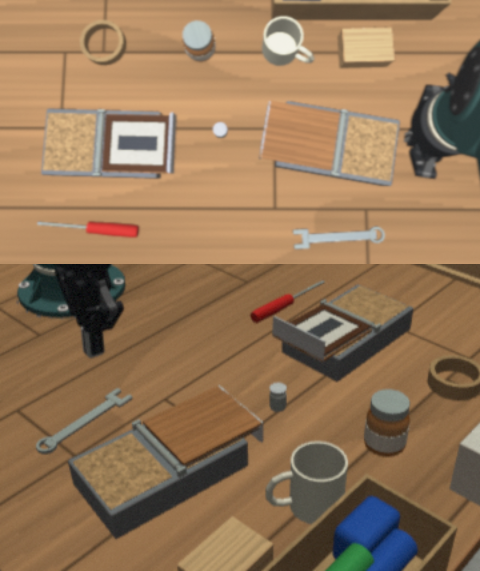

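The leaf lies flat and face down with its lip hanging clear of the plinth, the hand is well away, and the bar stand and loose things look unmoved. Handing in.

```bash
python3 - <<'E'
from h import *
a=cv2.imread('pics/top0.png').astype(int);b=cv2.imread('pics/top5.png').astype(int)
d=abs(a-b).max(2)
for n,(u0,v0,u1,v1) in dict(bar=(110,190,235,265),tin=(250,205,275,230),screw=(105,285,205,315),wrench=(315,290,405,325),far=(140,120,415,165)).items(): print(n,(d[v0:v1,u0:u1]>40).sum())
manip.job_done(); st()
E
```

```text
bar 0
tin 0
screw 0
wrench 0
far 0
the job is handed in; nothing more can be done
the job is handed in; nothing more can be done
```

The round-plaque leaf is turned over and lying flat, face down, on the other half of its stand. I handed the job in at about 8.7 s of the 48 s allowed; the hand-in gives no verdict.

I put the shut fingertips under the leaf's free edge and pushed it over the spine in small arc steps of about 20°. I skipped the lip push at the start, because the tilted fingertips fitted under the edge straight away. I then pressed the leaf down, lifted the hand and drew it back.

**Leaf:** at the end of the push the fingertips were 63 mm above the table, against 63.8 mm expected for a flat leaf. The downward press reached about 29 N. The last picture shows the leaf flat with its lip hanging clear. I had no direct reading of the leaf's angle or speed, so "flat" rests on the tip height and the picture.

**Everything else:** comparing the top camera before and after showed no changed pixels around the bar stand, tin, screwdriver, wrench, jar, mug, roll or wooden box.

**Hand:** it finished about 0.25 m above the table, clear of everything, with a wrist force of about 1 N. No check failed. The state reading I asked for after hand-in was refused because the job was already closed.

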